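# Seat the dowel plate on its hidden pins and hold it pressed

### The job

The flat dowel plate with the upright grip block lies loose between the guide rails of the jig, riding on two locating pins hidden beneath it. Slide it along the rails, away from the robot, until it drops onto the pins (do not lift it out of the rails), then press it fully down against the sprung bed of the jig and finish while still holding it pressed down. Leave the other things on the table where they are.

Things in the scene. Friction and masses are not known exactly. Their poses are not given: they have to be found in the camera images.
- jig: fixed jig: dark floor 230x100x8 mm with two aluminium guide rails along its x axis, each 10 mm thick, tops 34 mm above the table, 63.6 mm apart inside, open at both ends. Origin: centre of its underside, on the table. Its x axis runs along the rails, away from the robot (yaw within 0.4 rad).
- jig_mid (a point): point on the jig's centre line, 26.5 mm above its origin, at the height of the tips of two fixed upright pins, 10 mm in diameter and 90 mm apart along x, hidden under the plate. The mid-point between the pins lies on the centre line anywhere from 7 mm before to 7 mm beyond this point. Sliding the plate on the pins takes 1 to 6 N.
- plate_grip (a point): centre of the upright dark grip block of the loose plate. The block is 30 (x) x 24 (y) x 40 mm high, at the middle of the plate: block top 20 mm above this point, plate top 20 mm and underside 34 mm below. Axes: x along the plate, z up. Height over the table: 60.5 mm at the start, riding flat on the pin tips; 56 mm dropped onto the pins; 50 mm pressed fully down.
- plate_under (a point): centre of the plate's underside. Plate: aluminium, 170 (x) x 60 (y) x 14 mm, 0.18 to 0.37 kg. Two blind holes, 45 mm either side of this point along x, 13 mm (x) by 16 mm (y). It must slide 15 to 35 mm along the jig's +x for them to meet the pins; there, if free to fall, it drops 4.5 mm onto the sprung bed and the pins stop further sliding, with 1.5 mm play either way.
- bed (a joint): the sprung flat bed of the jig, between the rails under the plate: travel down in m, 0 = up, 0.006 = down on its stop. Its springs push up with about 5 N at the top and 10 N at the stop, and raise the plate again when it is let go.
- lens_box: bystander: small white lens box, 47x45x19 mm, left of the jig; origin at the centre of its underside
- holder: bystander: black post holder, 40x32x46 mm high, left of the jig; origin at its underside
- sample: bystander: sample holder block 46x52x29 mm, well to the right; origin at its underside
- driver: bystander: screwdriver-like ball driver 193x21x20 mm lying to the right; origin at its underside

How it is judged (in metres and radians):
On the way:
1. the plate has dropped onto its pins: its grip block's centre no more than 57.5 mm above the table, level within 2 degrees (z of plate_grip in the frame of jig below 0.0575 m and angle between plate_grip's own z axis and vertical below 0.035 rad), for 0.1 s.
At the end, for the whole second after the job is handed in: The plate sits on both pins, level within 2 degrees, the bed pushed at least 5 of its 6 mm down and the grip block's centre no more than 51.5 mm above the table, and the gripper's fingers still press on the plate (over 2.5 N) (value of joint bed above 0.005 m and z of plate_grip in the frame of jig below 0.0515 m and y of plate_grip in the frame of jig between -0.004 and 0.004 m and x of plate_grip in the frame of jig between -0.012 and 0.012 m and angle between plate_grip's own z axis and vertical below 0.035 rad and contact force between the fingers and plate above 2.5 N); the arm keeps its last pose, push and grip.
It fails at once if the plate is lifted out of the guide rails (its underside more than 36 mm above the table) (z of plate_grip in the frame of jig above 0.07 m).
It fails at once if the lens box is pushed more than 20 mm (distance of lens_box from where it was at the start of the episode above 0.02 m).
It fails at once if the post holder is pushed more than 20 mm (distance of holder from where it was at the start of the episode above 0.02 m).
It fails at once if the sample block is pushed more than 20 mm (distance of sample from where it was at the start of the episode above 0.02 m).
It fails at once if the ball driver is pushed more than 20 mm (distance of driver from where it was at the start of the episode above 0.02 m).
It also fails if it takes over 42 s, if anything falls off the work surface, if the arm or the gripper's body presses on something with over 40 N, if the wrist force passes 120 N, or if a joint passes its speed limit or range.

### The arm

A 7-joint arm with a two-finger parallel gripper is mounted at the origin on a cart in front of the work surface, level with it; the furniture and walls round the work are solid. World frame = base frame: x ahead of the robot, y to its left, z up, the work surface at z = 0. Lengths are in mm, angles in rad, forces in N, time in s.
With the tool pointing down it reaches from about 400 to 900 mm from the base axis. Payload 5.5 kg.
Tool frame: the origin (TCP) lies at the very end of the fingers, on their centre line; the grasp point (between the pads) lies grip_depth behind it (grip_depth is the distance from the TCP to the grasp point, in mm); z points along the fingers, y is the line along which they close (so a half turn about z gives the same grasp; the last joint's range is limited). The gripper opens to 92 mm and grips with 3 to 60 N. Pads are 19 mm wide; open, the fingers measure 130 mm over their backs; the gripper's body (75 mm by 190 mm) begins 47 mm behind the grasp point.
Start: joints at [-0.925, 0.501, -0.427, 1.55, 0.221, 1.138, -0.21], TCP at [242.75, 602.969, 226.729] pointing down, gripper open.
Joint ranges: [-2.88, 2.88], [-0.31, 2.03], [-1.54, 1.56], [0.2, 2.42], [-1.41, 4.55], [0.19, 2.02], [-2.57, 2.57]. Speed limits (rad/s): [2.57, 2.57, 3.14, 3.14, 3.14, 3.14, 3.14].

### API

Orientations are given as [roll, pitch, yaw] about the fixed x, y, z axes, in that order (R = Rz(yaw) Ry(pitch) Rx(roll)).
In Python, from cell import get_obs, read_camera, job_done, recognise, cut_out, grip_depth gives the robot as it stands.
- The arm moves only by the tool play_rows, never from a script. Its argument "series" is a list of rows, each an object with "xyz": the shift along the world's x, y, z in units of 40 mm (1.0 is 40 mm), a list of three; "rotation": the turn, a rotation vector about the world's x, y, z in units of 6 degrees (1.0 is 6 degrees), a list of three. In form: [{"xyz": [dx, dy, dz], "rotation": [wx, wy, wz]}, ...]. A call has 1 to 5 rows; each row is the pose to reach, as a shift and turn from the pose commanded when the call began; what a row does not reach only later rows make up. A row lasts 1/10 s, in which the tool goes at most 50 mm and 8.59 degrees, less where a joint would pass 70% of its speed; a pose out of reach is approached as far as the arm can. A call with a gripper value outside its range is refused whole. "hand" is the closure, from 0 (fully open) to 1 (shut), set as the call begins (left out, the last holds). The fingers move at their own pace and stop on an object; "force" is the grip in N (left out, the last holds). Time passes only in rows, so rows that repeat a pose let the fingers close. It gives the time, the measured TCP pose, the force, the opening and the grip force at its end, in the units of the state.
- get_obs(): the state, without advancing time (a new reading comes with each control period).
- read_camera(name): name is "scene" or "top"; returns a dict with "frame" (400x640x3 uint8, red, green, blue), "depth" (400x640 float32, mm along the optical axis (not along the pixel's ray), 0 where there is no reading), "K" (3x3 intrinsics, pixels), "R" (3x3) and "t" (3): a world point X has camera coordinates R X + t. Camera axes: x right, y down, z forward; pixel columns grow to the right and rows downward; lengths in mm; the calibration is good to about 2 mm. A picture is of the moment at which its call begins.
- job_done(): hands the job in; it is judged then, once.
Trained networks look in a picture, given as the dict that the camera call returned (one of the last four; its "shot" number tells which), for a name from the list of things; names that differ only in an ending like _2 or _b are one class to them, and where a whole thing is asked for, a point or a joint stands for the part that bears it (a point fixed in the world has none). Each returns a list of dicts, best first, with "p" (0 to 1); they miss things now and then, are a little off and sometimes report something else, mostly with a low value. They report only what shows in the picture. A call takes as long as a camera call.
- recognise(picture, thing): "point" ([column, row] in pixels, amid what is visible of it).
- cut_out(picture, thing): "pixels" (400x640 bool, what is visible of it) and "point" ([column, row] in pixels, amid what is visible of it).
The state is a dict: "t": time; "joint_pos": joint angles; "qd": joint speeds; "joint_efforts": joint torques, N m; "tool_pos": TCP position; "tcp_rot": TCP orientation; "ft_force": force on the tool from outside, world axes, zero at the start; "torque": the same for the moment, N m; "finger_gap": opening from 0.0 (shut) to 1.0 (fully open); "gripper_force": force on a finger pad.
Only numpy, scipy, OpenCV 4.12 (cv2) and the standard library are available. Lean on these libraries where they do the work, as an engineer would, in place of code of your own. Each camera call takes 0.05 s, during which the arm holds its last target. There are 200 camera calls.

## Working session

There is one attempt and no reset: what is moved stays moved. The work goes in short steps, Python scripts to look and compute and a tool call to move; the robot and the scene stay as the last step left them, time stands still between calls to the robot, and variables do not carry over. Pictures are saved under pics/ and viewed, at most 10 in all, crops included, and the job is handed in when it is done.

Besides the shell and the picture viewer there is one more tool, called by a JSON object that holds its "method" and its "body". play_rows: Moves the arm, as the interface text tells. Its arguments: {"type":"object","properties":{"series":{"type":"array"},"hand":{"type":"number"},"force":{"type":"number"}},"required":["series"]}

```bash
mkdir -p pics
cat > h.py <<'E'
import numpy as np, cv2
from cell import *
def pts(c,mask):
    v,u=np.nonzero(mask&(c["depth"]>0)); d=c["depth"][v,u]
    K=c["K"]; p=np.stack([(u-K[0,2])/K[0,0]*d,(v-K[1,2])/K[1,1]*d,d],1)
    return (p-c["t"])@c["R"]
E
python3 - <<'E'
from h import *
print(grip_depth, get_obs())
for n in ("top","scene"):
    c=read_camera(n); cv2.imwrite(f"pics/{n}0.png",c["frame"][:,:,::-1])
    for th in ("plate_grip","jig","holder","lens_box","sample","driver"):
        r=cut_out(c,th)
        for q in r[:2]:
            P=pts(c,q["pixels"])
            if len(P)==0: continue
            print(n,th,round(q["p"],2),np.round(q["point"]),len(P),np.round(np.percentile(P,[2,50,98],axis=0)).tolist())
            if th in("jig","plate_grip"):
                for lo,hi in((74,90),(36,46),(30,37)):
                    S=P[(P[:,2]>lo)&(P[:,2]<hi)]
                    if len(S)>20: print("  ",lo,len(S),cv2.minAreaRect(S[:,:2].astype(np.float32)),np.median(S[:,2]))
E
```

```text
18.8 {'t': 0.0, 'joint_pos': array([-0.92478357,  0.50186817, -0.42677766,  1.55144921,  0.22081509,
        1.13829716, -0.21031105]), 'qd': array([ 0.00083799, -0.00051223,  0.00052292,  0.00294684,  0.00070277,
       -0.00064019, -0.00107766]), 'joint_efforts': array([ 3.40027536e-04, -5.66588545e+01, -5.81608817e+00, -2.79111171e+01,
       -6.86658849e-02,  3.08181869e-02,  1.92304487e-04]), 'tool_pos': array([242.58513064, 602.27834207, 225.66474958]), 'tcp_rot': array([-3.13963059e+00, -5.23939426e-05,  2.75881797e+00]), 'ft_force': array([-0.40968154,  0.16329444, -0.09926324]), 'torque': array([-2.78027857e-05,  6.11889884e-02, -6.49564802e-02]), 'gripper_force': 0.0, 'finger_gap': 1.0015140459228433}
top plate_grip 0.74 [265. 205.] 923 [[394.0, 91.0, 32.0], [470.0, 136.0, 41.0], [552.0, 185.0, 83.0]]
   74 65 ((473.9411926269531, 138.15725708007812), (29.842784881591797, 23.26966094970703), 20.80149269104004) 80.87417342561983
   36 646 ((473.6027526855469, 138.20562744140625), (170.89700317382812, 59.6271858215332), 20.549745559692383) 40.418733585260114
   30 154 ((472.6
[... 1201 characters left out ...]
65368652344, 72.64466857910156), 21.17936134338379) 34.61863391078498
scene jig 0.67 [260. 259.] 1530 [[378.0, 79.0, 0.0], [474.0, 174.0, 18.0], [610.0, 224.0, 35.0]]
   30 320 ((496.8144836425781, 149.38153076171875), (230.1501922607422, 84.96917724609375), 19.914365768432617) 32.83640764312218
scene jig 0.47 [409. 199.] 169 [[411.0, -523.0, -3.0], [425.0, -399.0, 11.0], [468.0, -337.0, 20.0]]
scene holder 0.72 [260. 278.] 251 [[392.0, 213.0, 1.0], [404.0, 230.0, 28.0], [422.0, 239.0, 46.0]]
scene lens_box 0.7 [224. 270.] 280 [[491.0, 237.0, 2.0], [511.0, 266.0, 17.0], [536.0, 289.0, 19.0]]
scene driver 0.64 [404. 201.] 89 [[411.0, -423.0, 6.0], [421.0, -374.0, 16.0], [436.0, -338.0, 20.0]]
```

View pics/top0.png

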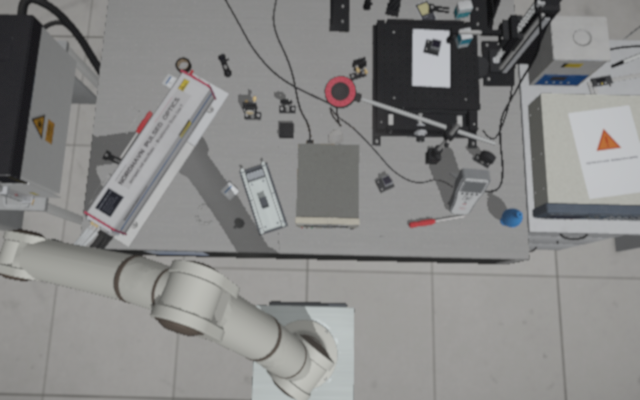

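{"method": "play_rows", "body": {"series": [{"xyz": [0.5,-1.0,0],"rotation": [0,0,-0.7]},{"xyz": [1.0,-2.0,0],"rotation": [0,0,-1.4]},{"xyz": [1.5,-3.0,0],"rotation": [0,0,-2.1]},{"xyz": [2.0,-4.0,0],"rotation": [0,0,-2.8]},{"xyz": [2.0,-4.0,0],"rotation": [0,0,-2.8]}], "hand": 0.4, "force": 5}}

```text
t: 1.2
tool_pos: [327.5, 436.4, 226.6]
tcp_rot: [-3.14, 0.005, 2.455]
ft_force: [0.6, -0.5, -0.6]
finger_gap: 0.628
gripper_force: 0.0
```

The top view shows the jig and plate at about (263,197), with the lens box at (229,189) and the holder at (238,223). There is also an unlisted large box at (328,185), just right of the jig, so I'll check its height.

Run:
```python
from h import *
c=read_camera("top"); m=np.zeros((400,640),bool); m[150:215,302:354]=1
P=pts(c,m); print(np.round(np.percentile(P,[1,50,99],axis=0)))
o=get_obs(); print(o["tool_pos"],o["joint_pos"])
```

```text
[[ 438. -149.   76.]
 [ 542.  -67.   85.]
 [ 649.   16.   94.]]
[325.43681753 439.75760348 226.96033094] [-0.69507607  0.30523555 -0.34880674  1.81348248  0.12140668  1.04384835
 -0.2018441 ]
```

{"method": "play_rows", "body": {"series": [{"xyz": [0.3,-0.7,0],"rotation": [0,0,-0.6]},{"xyz": [0.6,-1.4,0],"rotation": [0,0,-1.2]},{"xyz": [0.9,-2.1,0],"rotation": [0,0,-1.8]},{"xyz": [1.2,-2.8,0],"rotation": [0,0,-2.4]},{"xyz": [1.2,-2.8,0],"rotation": [0,0,-2.4]}]}}

```text
t: 1.75
tool_pos: [372.5, 328.0, 226.8]
tcp_rot: [-3.141, 0.002, 2.209]
ft_force: [0.6, 1.2, -0.3]
finger_gap: 0.597
gripper_force: 0.0
```

{"method": "play_rows", "body": {"series": [{"xyz": [0.52,-0.96,0],"rotation": [0,0,-0.55]},{"xyz": [1.04,-1.92,0],"rotation": [0,0,-1.1]},{"xyz": [1.56,-2.88,-0.2],"rotation": [0,0,-1.65]},{"xyz": [2.08,-3.84,-0.6],"rotation": [0,0,-2.2]},{"xyz": [2.57,-4.8,-1.0],"rotation": [0,0,-2.73]}]}}

```text
t: 2.25
tool_pos: [474.9, 139.7, 187.0]
tcp_rot: [3.139, -0.001, 1.93]
ft_force: [0.6, 0.1, 0.4]
finger_gap: 0.602
gripper_force: 0.0
```

{"method": "play_rows", "body": {"series": [{"xyz": [0,0,-0.5],"rotation": [0,0,0]},{"xyz": [0,0,-0.8],"rotation": [0,0,0]},{"xyz": [0,0,-1.0],"rotation": [0,0,0]},{"xyz": [0,0,-1.0],"rotation": [0,0,0]}]}}

```text
t: 2.65
tool_pos: [472.4, 140.8, 145.8]
tcp_rot: [-3.14, -0.001, 1.932]
ft_force: [-0.3, -0.1, -0.4]
finger_gap: 0.602
gripper_force: 0.0
```

Run:
```python
from h import *
o=get_obs(); print(o["t"],o["tool_pos"],o["tcp_rot"],o["finger_gap"],o["ft_force"])
c=read_camera("scene"); cv2.imwrite("pics/s1.png",cv2.resize(c["frame"][150:320,180:380,::-1],None,fx=3.5,fy=3.5))
for q in cut_out(c,"plate_grip")[:1]:
    P=pts(c,q["pixels"]); S=P[(P[:,2]>36)&(P[:,2]<46)]; T=P[(P[:,2]>74)&(P[:,2]<90)]
    print(q["p"],cv2.minAreaRect(S[:,:2].astype(np.float32)),len(T),np.median(T,axis=0) if len(T) else 0)
```

```text
2.65 [472.4086713  140.81306259 145.83502475] [-3.13978139e+00 -9.12710331e-04  1.93207188e+00] 0.6022913325691037 [-0.28516072 -0.07159648 -0.38049414]
0.83 ((472.7059326171875, 141.66461181640625), (170.67515563964844, 67.23428344726562), 20.438203811645508) 77 [471.13437944 142.73306142  79.07751388]
```

View pics/s1.png

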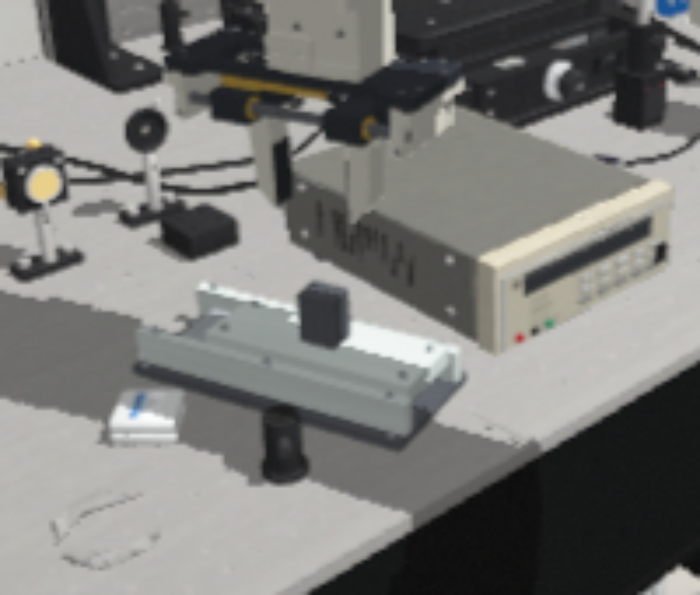

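The crop shows the open fingers at about (270,170) and (365,190), directly above the grip block at (325,315) and in line with the rails. I'll descend around the block.

{"method": "play_rows", "body": {"series": [{"xyz": [0,0,-0.7],"rotation": [0,0,0]},{"xyz": [0,0,-1.4],"rotation": [0,0,0]},{"xyz": [0,0,-2.0],"rotation": [0,0,0]},{"xyz": [0,0,-2.45],"rotation": [0,0,0]},{"xyz": [0,0,-2.45],"rotation": [0,0,0]}]}}

```text
t: 3.25
tool_pos: [472.2, 139.4, 47.5]
tcp_rot: [-3.139, -0.0, 1.93]
ft_force: [-0.5, 0.4, 0.7]
finger_gap: 0.598
gripper_force: 0.0
```

{"method": "play_rows", "body": {"series": [{"xyz": [0,0,0],"rotation": [0,0,0]},{"xyz": [0,0,0],"rotation": [0,0,0]}], "hand": 0.6}}

```text
t: 3.45
tool_pos: [474.7, 139.7, 50.1]
tcp_rot: [3.139, -0.0, 1.929]
ft_force: [0.0, -0.2, -0.7]
finger_gap: 0.473
gripper_force: 0.0
```

```bash
cat >> h.py <<'E'
def look(name=None):
    o=get_obs(); print(o["t"],o["tool_pos"].round(1),o["tcp_rot"].round(3),round(o["finger_gap"]*92,1),o["ft_force"].round(1))
    for n in ("scene","top"):
        c=read_camera(n)
        if name and n=="scene": cv2.imwrite(f"pics/{name}.png",cv2.resize(c["frame"][180:300,210:350,::-1],None,fx=5,fy=5))
        for q in cut_out(c,"plate_grip")[:1]:
            P=pts(c,q["pixels"]); a=np.radians(20.5); ex=np.array([np.cos(a),np.sin(a)])
            S=P[(P[:,2]>25)&(P[:,2]<46)]; x=S[:,:2]@ex; z=S[:,2]
            x0=np.percentile(x,[1,99]); f=np.array([473.5,139])@ex
            lo=S[x<f-45,2]; hi=S[x>f+60,2]
            print(n,round(q["p"],2),len(S),"ends along x rel start",(x0-f).round(1),"z near/far med",np.median(lo).round(2),np.median(hi).round(2),"top90",np.percentile(P[:,2],99).round(1))
E
python3 -c "
from h import *
look()"
```

```text
3.45 [474.7 139.7  50.1] [ 3.139 -0.     1.929] 43.5 [ 0.  -0.2 -0.7]
scene 0.79 899 ends along x rel start [-84.7  84.6] z near/far med 39.28 39.56 top90 80.4
```

{"method": "play_rows", "body": {"series": [{"xyz": [0.07,0.026,0],"rotation": [0,0,0]},{"xyz": [0.14,0.052,0],"rotation": [0,0,0]},{"xyz": [0.21,0.079,0],"rotation": [0,0,0]},{"xyz": [0.28,0.105,0],"rotation": [0,0,0]},{"xyz": [0.35,0.131,0],"rotation": [0,0,0]}]}}

```text
t: 4.15
tool_pos: [487.2, 144.1, 48.5]
tcp_rot: [-3.14, -0.0, 1.928]
ft_force: [-2.8, -1.4, 2.1]
finger_gap: 0.399
gripper_force: 1.1
```

```bash
python3 -c "
from h import *
look()"
```

```text
4.15 [487.2 144.1  48.5] [-3.14  -0.     1.928] 36.7 [-2.8 -1.4  2.1]
scene 0.86 905 ends along x rel start [-76.4  92.8] z near/far med 39.2 39.53 top90 79.9
```

{"method": "play_rows", "body": {"series": [{"xyz": [0.023,0.009,0],"rotation": [0,0,0]},{"xyz": [0.047,0.018,0],"rotation": [0,0,0]},{"xyz": [0.07,0.026,0],"rotation": [0,0,0]},{"xyz": [0.094,0.035,0],"rotation": [0,0,0]},{"xyz": [0.117,0.044,0],"rotation": [0,0,0]}]}}

```text
t: 4.85
tool_pos: [492.5, 146.1, 48.7]
tcp_rot: [3.141, -0.0, 1.928]
ft_force: [-1.1, -0.8, -0.0]
finger_gap: 0.396
gripper_force: 0.6
```

{"method": "play_rows", "body": {"series": [{"xyz": [0.023,0.009,0],"rotation": [0,0,0]},{"xyz": [0.047,0.018,0],"rotation": [0,0,0]},{"xyz": [0.07,0.026,0],"rotation": [0,0,0]},{"xyz": [0.07,0.026,0],"rotation": [0,0,0]}]}}

```text
t: 5.25
tool_pos: [495.3, 147.2, 48.8]
tcp_rot: [3.141, -0.0, 1.928]
ft_force: [-0.7, -0.1, -0.1]
finger_gap: 0.403
gripper_force: 0.3
```

```bash
sed -i 's/for n in ("scene","top")/for n in ("scene",)/' h.py; python3 -c "
from h import *
look()"
```

```text
5.25 [495.3 147.2  48.8] [ 3.141 -0.     1.928] 37.1 [-0.7 -0.1 -0.1]
scene 0.68 841 ends along x rel start [-68.1 101.6] z near/far med 39.02 39.54 top90 80.2
```

{"method": "play_rows", "body": {"series": [{"xyz": [0.018,0.007,0],"rotation": [0,0,0]},{"xyz": [0.035,0.013,0],"rotation": [0,0,0]},{"xyz": [0.053,0.02,0],"rotation": [0,0,0]},{"xyz": [0.07,0.026,0],"rotation": [0,0,0]},{"xyz": [0.07,0.026,0],"rotation": [0,0,0]}]}}

```text
t: 5.85
tool_pos: [498.0, 148.1, 48.7]
tcp_rot: [3.141, -0.0, 1.928]
ft_force: [-1.5, -0.2, 0.6]
finger_gap: 0.403
gripper_force: 0.8
```

{"method": "play_rows", "body": {"series": [{"xyz": [0.018,0.007,0],"rotation": [0,0,0]},{"xyz": [0.035,0.013,0],"rotation": [0,0,0]},{"xyz": [0.053,0.02,0],"rotation": [0,0,0]},{"xyz": [0.07,0.026,0],"rotation": [0,0,0]},{"xyz": [0.07,0.026,0],"rotation": [0,0,0]}]}}

```text
t: 6.35
tool_pos: [500.9, 149.2, 48.8]
tcp_rot: [3.141, -0.0, 1.928]
ft_force: [-0.9, -0.7, -0.1]
finger_gap: 0.401
gripper_force: 0.4
```

```bash
python3 -c "
from h import *
look()"
```

```text
6.35 [500.9 149.2  48.8] [ 3.141 -0.     1.928] 36.9 [-0.9 -0.7 -0.1]
scene 0.84 766 ends along x rel start [-62.  103.9] z near/far med 34.88 35.37 top90 75.6
```

The plate has dropped: its top went from about 39.3 to 35.1 mm and is level at both ends. I'll back off 2 mm to unload the pins, then press down on the plate top with both fingertips.

{"method": "play_rows", "body": {"series": [{"xyz": [-0.045,-0.017,0],"rotation": [0,0,0]},{"xyz": [-0.045,-0.017,-0.1],"rotation": [0,0,0]},{"xyz": [-0.045,-0.017,-0.2],"rotation": [0,0,0]},{"xyz": [-0.045,-0.017,-0.3],"rotation": [0,0,0]},{"xyz": [-0.045,-0.017,-0.3],"rotation": [0,0,0]}]}}

```text
t: 6.95
tool_pos: [498.8, 148.4, 36.2]
tcp_rot: [-3.141, -0.0, 1.928]
ft_force: [-0.6, 0.3, 1.3]
finger_gap: 0.397
gripper_force: 1.0
```

{"method": "play_rows", "body": {"series": [{"xyz": [0,0,-0.05],"rotation": [0,0,0]},{"xyz": [0,0,-0.1],"rotation": [0,0,0]},{"xyz": [0,0,-0.13],"rotation": [0,0,0]},{"xyz": [0,0,-0.13],"rotation": [0,0,0]}]}}

```text
t: 7.35
tool_pos: [498.8, 148.4, 31.7]
tcp_rot: [3.142, -0.0, 1.928]
ft_force: [-1.1, 0.5, 6.6]
finger_gap: 0.401
gripper_force: 3.0
```

```bash
python3 -c "
from h import *
look()"
```

```text
7.35 [498.8 148.4  31.7] [ 3.142 -0.     1.928] 36.9 [-1.1  0.5  6.6]
scene 0.93 695 ends along x rel start [-62.2 107.3] z near/far med 30.48 30.75 top90 71.4
```

{"method": "play_rows", "body": {"series": [{"xyz": [0,0,-0.03],"rotation": [0,0,0]},{"xyz": [0,0,-0.06],"rotation": [0,0,0]},{"xyz": [0,0,-0.06],"rotation": [0,0,0]}]}}

```text
t: 7.75
tool_pos: [498.8, 148.4, 30.2]
tcp_rot: [-3.142, 0.0, 1.928]
ft_force: [-3.4, -1.5, 15.0]
finger_gap: 0.401
gripper_force: 7.2
```

{"method": "play_rows", "body": {"series": [{"xyz": [0,0,-0.02],"rotation": [0,0,0]},{"xyz": [0,0,-0.04],"rotation": [0,0,0]},{"xyz": [0,0,-0.04],"rotation": [0,0,0]}]}}

```text
t: 8.05
tool_pos: [498.9, 148.4, 30.0]
tcp_rot: [3.141, 0.0, 1.928]
ft_force: [-8.7, -2.8, 29.6]
finger_gap: 0.402
gripper_force: 14.6
```

```bash
python3 -c "
from h import *
look('press')"
```

```text
8.05 [498.9 148.4  30. ] [3.141 0.    1.928] 36.9 [-8.7 -2.8 29.6]
scene 0.56 654 ends along x rel start [-61.4 107.4] z near/far med 29.23 29.46 top90 70.0
```

View pics/press.png

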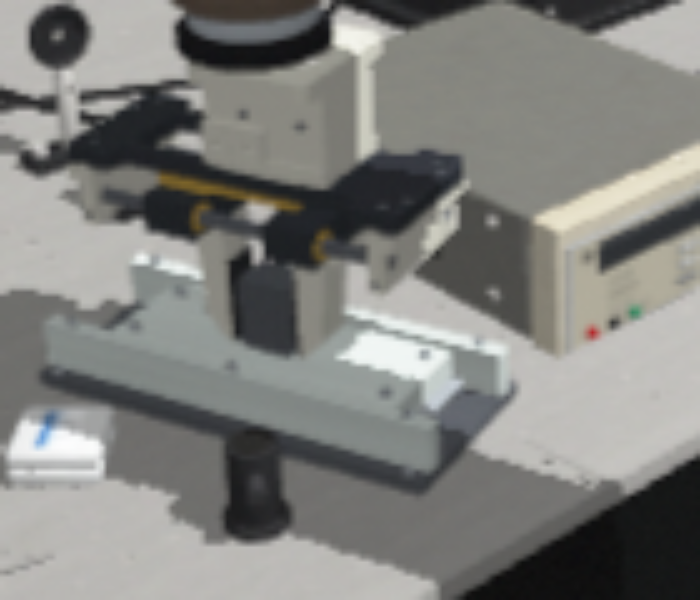

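The picture shows both fingertips on the plate, either side of the block at (268,310). The plate now sits below the rail tops, and the lens box (60,445) and holder (258,485) haven't moved. I'll hold briefly to check the force is steady.

{"method": "play_rows", "body": {"series": [{"xyz": [0,0,0.01],"rotation": [0,0,0]},{"xyz": [0,0,0.01],"rotation": [0,0,0]},{"xyz": [0,0,0.01],"rotation": [0,0,0]},{"xyz": [0,0,0.01],"rotation": [0,0,0]},{"xyz": [0,0,0.01],"rotation": [0,0,0]}]}}

```text
t: 8.65
tool_pos: [498.9, 148.4, 30.1]
tcp_rot: [3.141, 0.0, 1.928]
ft_force: [-7.7, -1.1, 25.0]
finger_gap: 0.401
gripper_force: 12.6
```

{"method": "play_rows", "body": {"series": [{"xyz": [0,0,0],"rotation": [0,0,0]},{"xyz": [0,0,0],"rotation": [0,0,0]},{"xyz": [0,0,0],"rotation": [0,0,0]},{"xyz": [0,0,0],"rotation": [0,0,0]},{"xyz": [0,0,0],"rotation": [0,0,0]}]}}

```text
t: 9.15
tool_pos: [498.9, 148.4, 30.1]
tcp_rot: [3.141, 0.0, 1.928]
ft_force: [-7.9, -2.8, 25.0]
finger_gap: 0.403
gripper_force: 12.6
```

The force is steady at 25 N and the plate is down on the stop, so I'm handing the job in.

```bash
python3 -c "
from cell import *
print(job_done())"
```

```text
the job is handed in; nothing more can be done
None
```

The plate slid about 23 mm, dropped onto its pins, and was handed in held down on the bed stop with a steady 25 N; the hand-in call gave no verdict.

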